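# Hang the hand burnisher on the spring-balanced arm

## Robot

A 6-joint arm with a two-finger parallel gripper is mounted at the origin on the work surface. World frame = base frame: x ahead of the robot, y to its left, z up, the work surface at z = 0. Lengths are in mm, angles in rad, forces in N, time in s.
With the tool pointing down it reaches from about 300 to 775 mm from the base axis. Payload 14.6 kg.
Tool frame: the origin (TCP) lies on the front face of the gripper's body, between the roots of the fingers; the fingertips stand 97 mm ahead of it and the grasp point (between the pads) lies 78 mm ahead of it; z points along the fingers, y is the line along which they close (so a half turn about z gives the same grasp; the last joint's range is limited). The gripper opens to 94 mm and grips with 3 to 60 N. Pads are 16 mm wide; open, the fingers measure 119 mm over their backs; the gripper's body (75 mm by 177 mm) begins 78 mm behind the grasp point.
Start: joints at [1.115, 0.3, 1.521, -0, 1.321, -0.067], TCP at [208.49, 508.942, 302.646] pointing down, gripper open.
Joint ranges: [-3.03, 3.03], [-0.79, 2.21], [0.23, 2.52], [-1.04, 4.18], [0, 3.07], [-2.55, 2.55]. Speed limits (rad/s): [2.22, 2.22, 2.57, 3.14, 3.14, 3.14].

## Interface

Orientations are given as [roll, pitch, yaw] about the fixed x, y, z axes, in that order (R = Rz(yaw) Ry(pitch) Rx(roll)).
In Python, from cell import * gives the robot as it stands.
- The arm moves only by the tool carry_out, never from a script. Its arguments are lists of equal length, an entry for each row: "slide": the shift along the world's x, y, z scaled (see below), a list of three; "dr": the turn, a rotation vector about the world's x, y, z scaled (see below), a list of three; "gripper": the opening in per cent of the stroke, from 0 (shut) to 100 (fully open). A call has 1 to 10 rows; each row is the pose to reach, as a shift and turn from the pose commanded when the call began, turning the shorter way round; what a row does not reach only later rows make up. The controller multiplies each number of a shift by 0.25 m and each number of a turn by 360 degrees. A row lasts 1/12 s, in which the tool goes at most 41.7 mm and 7.16 degrees, less where a joint would pass 70% of its speed; a pose out of reach is approached as far as the arm can. A call with a number of a shift or a turn outside -1 to 1 is refused whole. A call with a gripper value outside its range is refused whole. The fingers move at their own pace and stop on an object; "newtons" is the grip in N (left out, the last holds). Time passes only in rows, so rows that repeat a pose let the fingers close. It gives the time, the measured TCP pose, the force, the opening and the grip force at its end, in the units of the state.
- read_state(): the state, without advancing time (a new reading comes with each control period).
- camera(name): name is "scene" or "side" or "wrist"; returns the picture (480x640x3 uint8, red, green, blue); there is no depth.
- camera_model(name): a dict with "vfov" (degrees; the focal length in pixels is half the picture's height over the tangent of half this angle, whatever the lens; pixels are square), "cx", "cy" (the principal point, pixels), "R" (3x3) and "t" (3): a world point X has camera coordinates R X + t. Camera axes: x right, y down, z forward; pixel columns grow to the right and rows downward; lengths in mm; the calibration is good to about 2 mm. A picture is of the moment at which its call begins: read the wrist's pose just before it. camera_model takes no time and is no camera call; for the wrist camera it gives the pose at the moment of the call.
- sign_off(): hands the job in; it is judged then, once.
The state is a dict: "clock": time; "joints": joint angles; "qd": joint speeds; "effort": joint torques, N m; "eef_pos": TCP position; "eef_rot": TCP orientation; "wrist_force": force on the tool from outside, world axes, zero at the start; "moment": the same for the moment, N m; "finger_gap": finger opening in mm; "finger_force": force on a finger pad.
Only numpy, scipy, OpenCV 4.12 (cv2) and the standard library are available. Lean on these libraries where they do the work, as an engineer would, in place of code of your own. Each camera call takes 0.05 s, during which the arm holds its last target. There are 200 camera calls.

## Task

Pick up the printmaker's hand burnisher by its wooden grip and hang it in the fork of the spring-balanced arm above the woodblock: neck in the slot, collar lying flat on both prongs behind their raised lips. The spring gives under the weight, so ease the burnisher down slowly with the sinking arm (under 15 cm a second) and let go only when the arm carries all of it: once released it must neither drop nor spring up faster than 8 cm a second. Do not force the arm, leave the burnisher hanging still and upright, and leave the jar, gouge and sanding block where they are.

Things in the scene. Friction and masses are not known exactly. Their poses are not given: they have to be found in the camera images.
- burnisher: Hand burnisher standing upright on the table. From its underside: dark steel disc foot 72 mm across, 0-20 mm high; steel neck 16 mm across, 20-70 mm; steel collar disc 42 mm across, 70-78 mm; round wooden grip 28 mm across, 78-140 mm. Its mass differs from start to start, 0.3 to 0.75 kg. Origin: centre of the foot's underside; z up along its axis.
- collar (a point): Centre of the underside of the burnisher's collar, 70 mm above the foot's underside; its axes are the burnisher's.
- balancer: Fixed stand of the balanced arm. Origin: on the table right below the empty fork's seat, z up; the arm's post (203 mm high, on a round base 116 mm across) stands 326 mm from it along its own +x, away from the robot. The arm, 30 mm wide, is two parallel bars, 270 mm between hinges, rising 0.26 rad from the post to the fork while empty; upper hinge on the post 181 mm above the table.
- seat (a point): Centre of the fork's seat, level with the prongs' top face, about 265 mm above the table while empty; moves with the level fork (axes as the stand's: -x out of the slot's open mouth, y across). Two prongs 14 mm wide, 8 mm thick; slot between them 22 mm wide, closed 12 mm behind (+x) the seat. A grey head block 30 mm wide begins 56 mm behind it, from 5 mm above to 70 mm below the prongs' top.
- ink_jar: Jar, 68 mm across and 85 mm high, a bystander. Origin: centre of its underside.
- gouge: Carving gouge lying flat, about 200 mm long, 22 mm thick wooden handle, a bystander. Origin: on the table under its middle; x towards the blade.
- sanding_block: Cork block 110 x 65 x 35 mm lying flat, a bystander. Origin: centre of its underside.
- lips (a point): Point midway between the two lips, level with the prongs' top face, 28 mm in front (-x) of the seat, same axes. A lip 6 mm long (x), 7 mm high stands across the tip of each prong, none across the slot. In front of the lips thin level guides, no higher than the prongs, flare the slot's mouth to about 46 mm wide, ending 25 mm in front of this point.
- fork: Arm-end head that carries the prongs; kept level by the bars. Origin: its upper hinge, 65 mm behind (+x) the seat and 15 mm below it; axes as the stand's. Empty it rests at the upper stop. It begins to sink under about 1 N, then gives about 18 mm per further newton (55 N/m): 35 to 120 mm by the burnisher's mass, lower stop at 139 mm. Sinking, it first swings up to 9 mm out (-x), then back.
Not all that is in view belongs to the job. Of the things that look like the burnisher, take the one that is farthest to the robot's right at the start.

How it is judged:
By the outcome, as a careful person would: the job done as asked, in the order asked, and still so for the second after the job is handed in, with the robot touching nothing.
It also fails if it takes over 69 s, if anything falls off the work surface, if the arm or the gripper's body presses on something with over 40 N, if the wrist force passes 120 N, or if a joint passes its speed limit or range.

## Working session

There is one attempt and no reset: what is moved stays moved. The work goes in short steps, Python scripts to look and compute and a tool call to move; the robot and the scene stay as the last step left them, time stands still between calls to the robot, and variables do not carry over. Pictures are saved under pics/ and viewed, at most 12 in all, crops included, and the job is handed in when it is done.

Besides the shell and the picture viewer there is one more tool, called after "Request:" by a JSON object that holds its "fn" and its "kwargs". carry_out: Moves the arm, as the interface text tells. Its arguments: {"type":"object","properties":{"slide":{"type":"array","items":{"type":"array","items":{"type":"number","minimum":-1,"maximum":1}}},"dr":{"type":"array","items":{"type":"array","items":{"type":"number","minimum":-1,"maximum":1}}},"gripper":{"type":"array","items":{"type":"number"}},"newtons":{"type":"number"}},"required":["slide","dr","gripper"]}

```bash
mkdir -p pics; ls; python3 - <<'E'
from cell import *
import cv2,numpy as np
s=read_state();print(s)
for n in ("scene","side"):
    im=camera(n);cv2.imwrite(f"pics/{n}0.png",im[:,:,::-1]);m=camera_model(n);print(n,m)
E
```

```text
pics
{'clock': 0.0, 'joints': array([ 1.11543577e+00,  3.00501022e-01,  1.52155899e+00,  2.94870506e-05,
        1.32072084e+00, -6.66304638e-02]), 'qd': array([ 9.42512584e-05,  5.09638410e-04,  9.41589112e-04, -2.55745790e-03,
       -6.08408220e-04, -2.13558076e-03]), 'effort': array([-2.50358744e-04, -5.31824684e+01, -3.52726972e+01,  7.07186619e-02,
        2.46373558e-02, -2.94695084e-06]), 'eef_pos': array([208.40741993, 508.82953385, 302.07920034]), 'eef_rot': array([-3.14040899e+00, -1.07609728e-04,  2.75285519e+00]), 'wrist_force': array([ 0.02728554, -0.21798038, -0.11689566]), 'moment': array([ 0.02142556, -0.02850807, -0.05364252]), 'finger_force': 0.0, 'finger_gap': 93.79608462582542}
scene {'vfov': 44.44661676552542, 'cx': 316.23175859221084, 'cy': 243.2735914237502, 'R': array([[-0.7986349 ,  0.60170194, -0.01170765],
       [ 0.42523612,  0.55043337, -0.71846875],
       [-0.42585976, -0.57877274, -0.6954607 ]]), 't': array([ 397.10105471, -168.1901324 , 2099.31480998])}
side {'vfov': 50.5157474650726, 'cx': 313.80416673961594, 'cy': 239.10311693911913, 'R': array([[ 0.69150087, -0.72237486,  0.00105682],
       [-0.54534648, -0.52299691, -0.65503546],
       [ 0.47373387,  0.45238125, -0.7555974 ]]), 't': array([-304.9548045 ,  455.83162598, 1036.53938934])}
```

View pics/scene0.png

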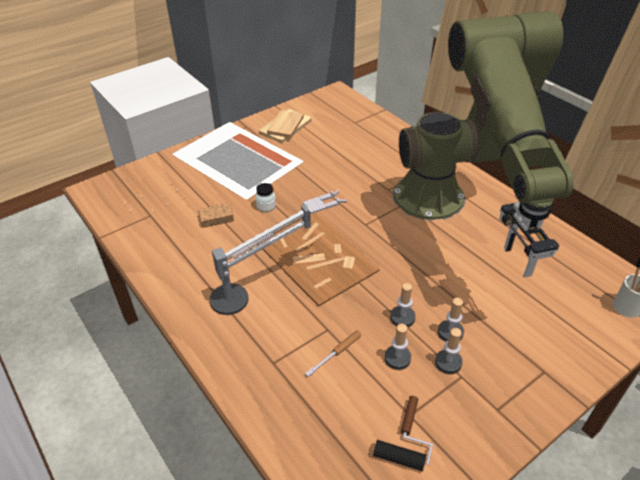

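View pics/side0.png

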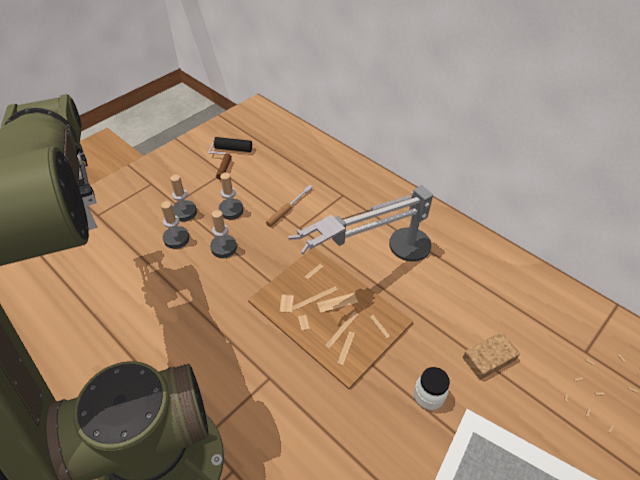

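The scene view shows four look-alikes (grip tops near (407,288), (457,302), (401,329), (455,334)), the fork at about (325,200) and the post base at (229,298). In the side view the tops are near (177,178), (227,176), (167,205), (217,213), with the fork mouth at about (297,244).

```bash
cat > h.py <<'E'
import numpy as np,cv2
from cell import *
def ray(m,p):
    f=240/np.tan(np.radians(m["vfov"]/2)); R=np.array(m["R"]);t=np.array(m["t"])
    d=R.T@np.array([(p[0]-m["cx"])/f,(p[1]-m["cy"])/f,1]); return -R.T@t,d/np.linalg.norm(d)
def plane(m,p,z):
    c,d=ray(m,p); return c+d*(z-c[2])/d[2]
def tri(ms,ps):
    A=np.zeros((3,3));b=np.zeros(3);L=[ray(m,p) for m,p in zip(ms,ps)]
    for c,d in L:
        P=np.eye(3)-np.outer(d,d);A+=P;b+=P@c
    X=np.linalg.solve(A,b); return X,[np.linalg.norm((np.eye(3)-np.outer(d,d))@(X-c)) for c,d in L]
def proj(m,X):
    f=240/np.tan(np.radians(m["vfov"]/2)); c=np.array(m["R"])@X+m["t"]; return np.array([m["cx"]+f*c[0]/c[2],m["cy"]+f*c[1]/c[2]])
E
python3 - <<'E'
from h import *
np.set_printoptions(precision=1,suppress=True)
a,b=camera_model("scene"),camera_model("side")
for p in [(407,287),(457,301),(401,328),(455,333)]: print("scene",p,plane(a,p,140))
for p in [(177,178),(227,176),(167,205),(217,213)]: print("side",p,plane(b,p,140))
print("base",plane(a,(229,298),10),plane(b,(410,244),10))
A=cv2.imread("pics/scene0.png")[170:320,200:360];B=cv2.imread("pics/side0.png")[170:270,280:440]
cv2.imwrite("pics/c1.png",np.vstack([cv2.resize(A[:70],None,fx=5,fy=5,interpolation=2)[:290],cv2.resize(B[:60],None,fx=5,fy=5,interpolation=2)]))
E
```

```text
scene (407, 287) [452.7 355.4 140. ]
scene (457, 301) [381.7 472.9 140. ]
scene (401, 328) [561.4 448.5 140. ]
scene (455, 333) [463.9 543.4 140. ]
side (177, 178) [459.9 536.2 140. ]
side (227, 176) [559.8 443.8 140. ]
side (167, 205) [379.6 470.  140. ]
side (217, 213) [451.3 353.7 140. ]
base [813.4 -13.   10. ] [811.9 -13.4  10. ]
```

View pics/c1.png

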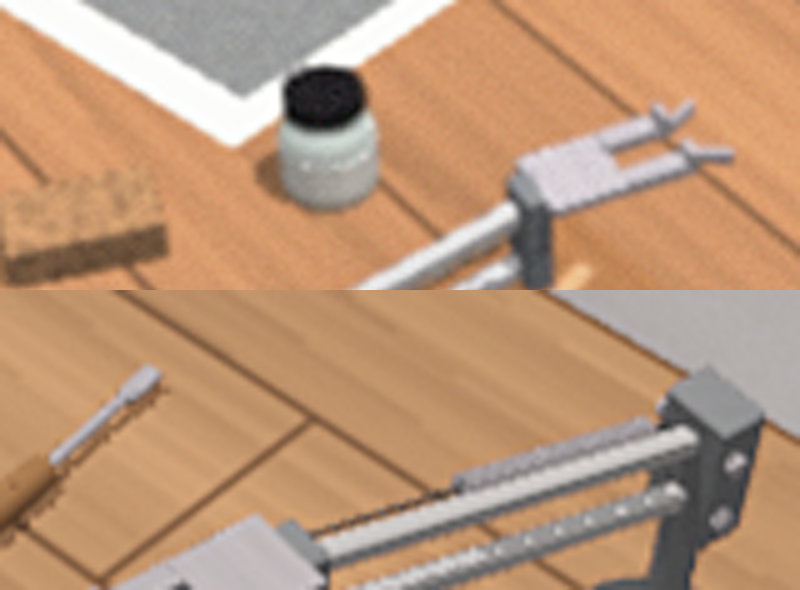

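Target is the one at about (452,354): lowest y. In the crop, the lip midpoint is at scene px (335,197.4), the slot's closed end at (323.4,203).

```bash
python3 - <<'E'
from h import *
np.set_printoptions(precision=1,suppress=True)
a,b=camera_model("scene"),camera_model("side")
P=np.array([812.6,-13.2,0])
for n,p in [("lips",(335,197.4)),("slotend",(323.4,203))]:
    X=plane(a,p,265);d=(P-X)[:2];print(n,X,np.linalg.norm(d),np.arctan2(d[1],d[0]))
A=cv2.imread("pics/side0.png")[205:255,280:360]
B=cv2.imread("pics/scene0.png")[180:230,290:350]
cv2.imwrite("pics/c2.png",np.hstack([cv2.resize(A,None,fx=6,fy=6,interpolation=2)[:, :480],cv2.resize(B[:, :53],None,fx=6,fy=6,interpolation=2)]))
w=camera("wrist");cv2.imwrite("pics/w0.png",w[:,:,::-1]);m=camera_model("wrist");print(m)
for z in (140,265): print(proj(m,np.array([452,354.5,z])),proj(m,np.array([500,0,z])))
E
```

```text
lips [465.5  52.6 265. ] 353.2834958710898 -0.1873113700361231
slotend [507.   51.9 265. ] 312.50715675205464 -0.20991081913255769
{'vfov': 63.35833140875278, 'cx': 315.1293196369575, 'cy': 235.77254293689654, 'R': array([[ 0.4,  0.9, -0. ],
       [ 0.9, -0.4,  0.3],
       [ 0.2, -0.1, -1. ]]), 't': array([-549.4,  -26.4,  390.3])}
[256.5 570.6] [-55.7 707.1]
[222.5 825.4] [-230.5  979.1]
```

View pics/c2.png

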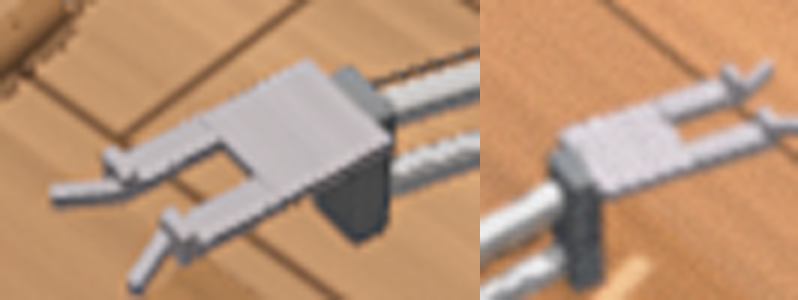

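Request:
{"fn": "carry_out", "kwargs": {"slide": [[0.14,-0.088,0],[0.28,-0.176,0],[0.42,-0.264,0],[0.56,-0.352,0],[0.7,-0.44,0],[0.84,-0.53,0],[0.97,-0.62,0],[0.972,-0.62,0],[0.972,-0.62,0]], "dr": [[0,0,0],[0,0,0],[0,0,0],[0,0,0],[0,0,0],[0,0,0],[0,0,0],[0,0,0],[0,0,0]], "gripper": [100,100,100,100,100,100,100,100,100]}}

```text
clock: 0.9
eef_pos: [452.7, 352.7, 302.1]
eef_rot: [-3.141, -0.001, 2.75]
wrist_force: [-0.5, 0.5, -0.5]
finger_gap: 94.0
finger_force: 0.0
```

```bash
python3 - <<'E'
from h import *
np.set_printoptions(precision=1,suppress=True)
a,b=camera_model("scene"),camera_model("side")
P=np.array([812.6,-13.2,0])
L=[(334.8,194.2),(304.3,237.8)];S=[(323.6,202.7),(319.8,232.7)]
for n,z,q in (("lips",265,[(335,197),(304.3,237.8)]),("slot",265,S)):
    X,e=tri([a,b],q);print(n,"tri",X,e)
    for m,p in zip((a,b),q):
        X=plane(m,p,z);d=(P-X)[:2];print(n,X,np.linalg.norm(d),np.arctan2(d[1],d[0]))
m=camera_model("wrist");s=read_state();w=camera("wrist");cv2.imwrite("pics/w1.png",w[:,:,::-1])
print(s["eef_pos"],s["eef_rot"],s["clock"],proj(m,np.array([452,354.5,140])),proj(m,np.array([452,354.5,78])),proj(m,np.array([500,50,265])))
E
```

```text
lips tri [467.1  53.9 268.2] [np.float64(0.42393923079647317), np.float64(0.4239392307965575)]
lips [464.4  51.2 265. ] 354.11908531471187 -0.1828128635455962
lips [469.4  55.6 265. ] 350.05961657695855 -0.19771905427950157
slot tri [504.   45.6 260.7] [np.float64(2.0697844940124908), np.float64(2.0697844940125933)]
slot [505.7  51.2 265. ] 313.5881305776787 -0.20689964185428283
slot [502.8  41.7 265. ] 314.62760954760785 -0.17539563528370702
[452.7 352.7 302.1] [-3.1 -0.   2.7] 0.9 [317.8 248.6] [317.3 226. ] [-262.1  670.4]
```

View pics/w1.png

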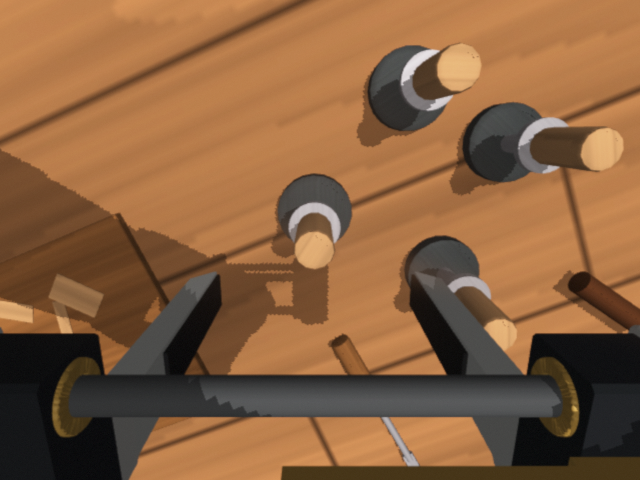

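Wrist view: target grip top at (314,250), within a few pixels of prediction, centred between the fingers; neighbours are clear. Descend and grip.

Request:
{"fn": "carry_out", "kwargs": {"slide": [[0,0,-0.12],[0,0,-0.24],[-0.003,0,-0.36],[-0.003,0,-0.444],[-0.003,0,-0.444],[-0.003,0,-0.444],[-0.003,0,-0.444],[-0.003,0,-0.444],[-0.003,0,-0.444],[-0.003,0,-0.444]], "dr": [[0,0,0],[0,0,0],[0,0,0],[0,0,0],[0,0,0],[0,0,0],[0,0,0],[0,0,0],[0,0,0],[0,0,0]], "gripper": [100,100,100,100,100,0,0,0,0,0], "newtons": 40}}

```text
clock: 1.78
eef_pos: [450.9, 354.2, 192.7]
eef_rot: [3.14, 0.001, 2.753]
wrist_force: [-0.0, -0.2, -0.6]
finger_gap: 64.2
finger_force: 0.0
```

Request:
{"fn": "carry_out", "kwargs": {"slide": [[0,0,0],[0,0,0],[0,0,0],[0,0,0]], "dr": [[0,0,0],[0,0,0],[0,0,0],[0,0,0]], "gripper": [0,0,0,0]}}

```text
clock: 2.12
eef_pos: [450.8, 353.9, 191.7]
eef_rot: [-3.142, 0.0, 2.753]
wrist_force: [-0.6, 0.6, 0.0]
finger_gap: 37.1
finger_force: 0.0
```

Request:
{"fn": "carry_out", "kwargs": {"slide": [[0,0,0],[0,0,0],[0,0,0],[0,0,0],[0,0,0],[0,0,0],[0,0,0.02],[0,0,0.06],[0,0,0.1],[0,0,0.1]], "dr": [[0,0,0],[0,0,0],[0,0,0],[0,0,0],[0,0,0],[0,0,0],[0,0,0],[0,0,0],[0,0,0],[0,0,0]], "gripper": [0,0,0,0,0,0,0,0,0,0]}}

```text
clock: 2.95
eef_pos: [451.3, 354.4, 219.3]
eef_rot: [3.139, 0.002, 2.753]
wrist_force: [0.3, 0.4, -7.2]
finger_gap: 27.6
finger_force: 40.0
```

Request:
{"fn": "carry_out", "kwargs": {"slide": [[0,0,0.1],[0,0,0.2],[0,0,0.3],[0,0,0.42],[0,0,0.54],[0,0,0.64],[0,0,0.72],[0,0,0.732],[0,0,0.732],[0,0,0.732]], "dr": [[0,0,0],[0,0,0],[0,0,0],[0,0,0],[0,0,0],[0,0,0],[0,0,0],[0,0,0],[0,0,0],[0,0,0]], "gripper": [0,0,0,0,0,0,0,0,0,0]}}

```text
clock: 3.78
eef_pos: [450.6, 353.8, 398.0]
eef_rot: [-3.14, -0.001, 2.753]
wrist_force: [0.4, 1.6, -8.3]
finger_gap: 27.3
finger_force: 40.0
```

Request:
{"fn": "carry_out", "kwargs": {"slide": [[-0.006,-0.05,0],[-0.018,-0.15,0],[-0.03,-0.25,0],[-0.042,-0.35,0],[-0.054,-0.45,0],[-0.066,-0.55,0],[-0.078,-0.65,0],[-0.09,-0.75,0],[-0.102,-0.85,0],[-0.114,-0.95,0]], "dr": [[0,0,0],[0,0,0],[0,0,0],[0,0,0],[0,0,0],[0,0,0],[0,0,0],[0,0,0],[0,0,0],[0,0,0]], "gripper": [0,0,0,0,0,0,0,0,0,0]}}

```text
clock: 4.62
eef_pos: [421.6, 115.3, 397.9]
eef_rot: [-3.14, -0.002, 2.753]
wrist_force: [0.1, 0.1, -6.9]
finger_gap: 27.6
finger_force: 40.0
```

Request:
{"fn": "carry_out", "kwargs": {"slide": [[-0.01,-0.08,0],[-0.02,-0.14,0],[-0.028,-0.19,0],[-0.03,-0.211,0],[-0.03,-0.211,0],[-0.03,-0.211,0],[-0.03,-0.211,0],[-0.03,-0.211,0]], "dr": [[0,0,0],[0,0,0],[0,0,0],[0,0,0],[0,0,0],[0,0,0],[0,0,0],[0,0,0]], "gripper": [0,0,0,0,0,0,0,0]}}

```text
clock: 5.28
eef_pos: [414.8, 64.3, 399.4]
eef_rot: [-3.141, -0.0, 2.754]
wrist_force: [1.3, -0.4, -7.3]
finger_gap: 27.5
finger_force: 40.0
```

```bash
python3 - <<'E'
from h import *
np.set_printoptions(precision=1,suppress=True)
s=read_state();print(s["eef_pos"],s["eef_rot"],s["wrist_force"],s["moment"],s["clock"])
mw=camera_model("wrist");w=camera("wrist");A=camera("scene");B=camera("side")
cv2.imwrite("pics/w2.png",w[:,:,::-1]);cv2.imwrite("pics/s2.png",A[:,:,::-1]);cv2.imwrite("pics/d2.png",B[:,:,::-1])
for n in("scene","side"):print(n,proj(camera_model(n),np.array([*s["eef_pos"][:2],s["eef_pos"][2]-191.7+70])))
print(proj(mw,np.array([493,48.4,265])))
c=A[150:250,280:380][:,:,::-1];d=B[190:290,220:350][:,:,::-1]
cv2.imwrite("pics/c3.png",np.hstack([cv2.resize(c,None,fx=3.5,fy=3.5,interpolation=2),cv2.resize(d[:,:128],None,fx=3.5,fy=3.5,interpolation=2)]))
E
```

```text
[414.8  64.3 399.4] [-3.1 -0.   2.8] [ 1.3 -0.4 -7.3] [ 0.  -0.  -0.1] 5.2833
scene [351.4 189.2]
side [282.7 245.9]
[339.  380.7]
```

View pics/w2.png

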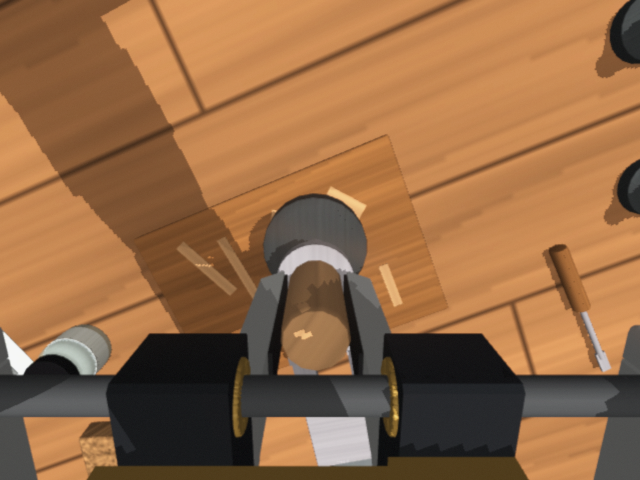

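View pics/c3.png

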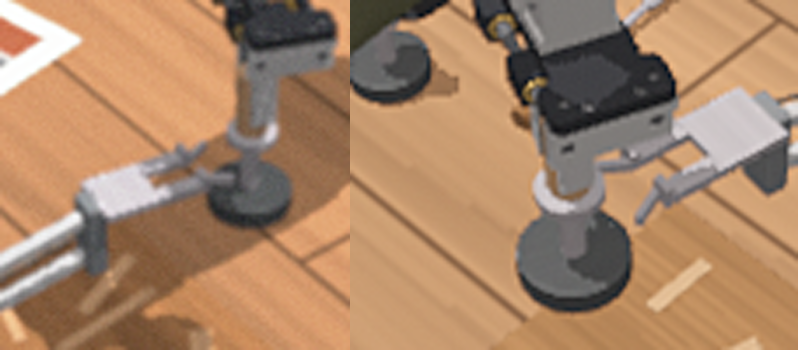

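Wrist view: burnisher held centred (grip (315,310)), and the fork plate peeks out beneath it around (340,440), hidden by the gripper. The outer views put the collar where predicted ((352,188) scene, (282,244) side). I'll turn the wrist about 169° so its camera faces the fork.

Request:
{"fn": "carry_out", "kwargs": {"slide": [[0,0,0],[0,0,0],[0,0,0],[0,0,0],[0,0,0],[0,0,0],[0,0,0],[0,0,0],[0,0,0],[0,0,0]], "dr": [[0,0,-0.006],[0,0,-0.022],[0,0,-0.039],[0,0,-0.056],[0,0,-0.073],[0,0,-0.09],[0,0,-0.107],[0,0,-0.124],[0,0,-0.141],[0,0,-0.158]], "gripper": [0,0,0,0,0,0,0,0,0,0]}}

```text
clock: 6.27
eef_pos: [414.8, 63.9, 399.6]
eef_rot: [3.142, -0.0, 1.755]
wrist_force: [0.2, 0.5, -6.6]
finger_gap: 27.3
finger_force: 40.0
```

Request:
{"fn": "carry_out", "kwargs": {"slide": [[0,0,0],[0,0,0],[0,0,0],[0,0,0],[0,0,0],[0,0,0],[0,0,0],[0,0,0],[0,0,0],[0,0,0]], "dr": [[0,0,-0.017],[0,0,-0.034],[0,0,-0.051],[0,0,-0.068],[0,0,-0.085],[0,0,-0.102],[0,0,-0.119],[0,0,-0.136],[0,0,-0.153],[0,0,-0.17]], "gripper": [0,0,0,0,0,0,0,0,0,0]}}

```text
clock: 7.1
eef_pos: [414.8, 63.9, 399.6]
eef_rot: [3.142, -0.0, 0.687]
wrist_force: [-0.9, -1.3, -6.4]
finger_gap: 27.4
finger_force: 40.0
```

Request:
{"fn": "carry_out", "kwargs": {"slide": [[0,0,0],[0,0,0],[0,0,0],[0,0,0],[0,0,0],[0,0,0],[0,0,0],[0,0,0],[0,0,0],[0,0,0]], "dr": [[0,0,-0.017],[0,0,-0.034],[0,0,-0.051],[0,0,-0.068],[0,0,-0.085],[0,0,-0.102],[0,0,-0.119],[0,0,-0.134],[0,0,-0.1405],[0,0,-0.1405]], "gripper": [0,0,0,0,0,0,0,0,0,0]}}

```text
clock: 7.93
eef_pos: [414.8, 63.9, 399.6]
eef_rot: [3.142, -0.0, -0.193]
wrist_force: [0.1, -0.0, -6.8]
finger_gap: 27.4
finger_force: 40.0
```

```bash
python3 - <<'E'
from h import *
np.set_printoptions(precision=3,suppress=True)
s=read_state();print(s["eef_pos"],s["eef_rot"],s["wrist_force"],s["joints"],s["clock"])
mw=camera_model("wrist");w=camera("wrist")
cv2.imwrite("pics/w3.png",w[:,:,::-1])
print(proj(mw,np.array([493.2,48.4,265])),proj(mw,np.array([465.7,53.7,265])),proj(mw,s["eef_pos"]+[0,0,-121.7]))
E
```

```text
[414.757  63.877 399.62 ] [ 3.142 -0.    -0.193] [ 0.119 -0.047 -6.813] [ 0.065 -0.06   1.7   -0.     1.502  1.829] 7.9333
[315.148 123.55 ] [315.35  176.408] [315.08  273.258]
```

View pics/w3.png

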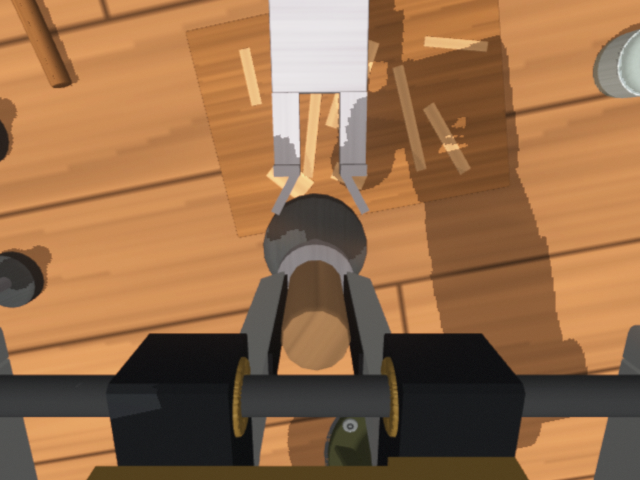

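The wrist now faces the fork: plate edges at x≈271/369, slot 300–340 ending at y≈92, lips at y≈165–178, burnisher axis at x≈315. The fork sits ~5 px right of my estimate; measure properly.

```bash
cat >> h.py <<'E'
def gapscan(w,y,x0=250,x1=390):
    h=cv2.cvtColor(w,cv2.COLOR_RGB2HSV)[y,x0:x1]; g=(h[:,1]<60)
    d=np.flatnonzero(np.diff(g.astype(int)))+x0+1; return d
E
python3 - <<'E'
from h import *
np.set_printoptions(precision=1,suppress=True)
w=cv2.imread("pics/w3.png")[:,:,::-1].copy();m=camera_model("wrist")
for y in (20,50,80,100,115,130,145,158,163,170,176): print(y,gapscan(w,y))
h=cv2.cvtColor(w,cv2.COLOR_RGB2HSV)
print("col321 sat",h[84:100,308,1],h[84:100,333,1]); print(w[155:185,355].sum(1),w[155:185,287].sum(1))
for n,p in dict(slotL=(300.,92),slotR=(340,92),mid=(320,92),lip=(319.7,171),pl=(271,50),pr=(369,50)).items(): print(n,plane(m,p,265))
E
```

```text
20 [269 369]
50 [271 368]
80 [272 367]
100 [272 299 340 367]
115 [272 299 340 367]
130 [273 300 339 366]
145 [274 300 339 366]
158 [275 300 340 366]
163 [275 300 340 366]
170 [274 300 340 367]
176 [275 283 288 299 341 352]
col321 sat [  4   4   4   4   4   4   6   9  12  65 137 151 152 153 152 152] [  4   6   4   6   7   7   7   8  15  89 140 148 144 138 134 131]
[438 439 437 435 434 432 434 428 374 343 395 422 429 427 427 430 421 424
 425 422 417 385 364 358 356 360 368 378 389 405] [433 431 430 434 429 433 427 429 424 347 362 415 424 427 427 430 429 427
 427 428 428 477 526 534 512 473 445 423 426 419]
slotL [510.3  53.4 265. ]
slotR [506.3  32.9 265. ]
mid [508.3  43.1 265. ]
lip [468.2  50.9 265. ]
pl [532.8  63.8 265. ]
pr [523.3  14.9 265. ]
```

```bash
python3 - <<'E'
from h import *
np.set_printoptions(precision=1,suppress=True)
m=camera_model("wrist");P=np.array([414.76,63.88,347.9])
print("axis pt",proj(m,P))
for k in (-14,14): print(proj(m,P+k*np.array([.9816,-.191,0])),proj(m,P+k*np.array([.191,.9816,0])))
w=cv2.imread("pics/w3.png")[:,:,::-1];h=cv2.cvtColor(w.copy(),cv2.COLOR_RGB2HSV)
print(h[290:375:2,315]. tolist())
E
```

```text
axis pt [314.9 338.7]
[314.9 370.8] [351.7 338.7]
[315.  304.9] [278.2 338.7]
[[15, 125, 92], [14, 127, 92], [14, 130, 92], [14, 129, 93], [14, 129, 93], [15, 127, 92], [14, 126, 93], [15, 130, 92], [14, 129, 95], [15, 128, 102], [14, 130, 110], [14, 127, 154], [14, 127, 162], [15, 129, 166], [15, 128, 169], [15, 128, 172], [15, 130, 173], [15, 130, 173], [14, 130, 174], [15, 130, 173], [15, 130, 172], [15, 129, 170], [15, 131, 171], [14, 128, 170], [14, 127, 171], [15, 128, 169], [15, 128, 169], [15, 129, 168], [15, 128, 170], [15, 128, 169], [15, 128, 169], [15, 129, 170], [15, 130, 169], [15, 130, 169], [15, 131, 165], [15, 131, 164], [15, 128, 165], [15, 131, 164], [14, 131, 162], [14, 130, 159], [14, 141, 197], [14, 145, 227], [14, 140, 169]]
```

Request:
{"fn": "carry_out", "kwargs": {"slide": [[-0.001,-0.005,0.006],[-0.002,-0.01,0.012],[-0.002,-0.01,0.012]], "dr": [[0,0,0],[0,0,0],[0,0,0]], "gripper": [0,0,0]}}

```text
clock: 8.23
eef_pos: [414.3, 61.0, 403.1]
eef_rot: [-3.142, -0.001, -0.19]
wrist_force: [0.5, 0.3, -6.9]
finger_gap: 27.5
finger_force: 40.0
```

Request:
{"fn": "carry_out", "kwargs": {"slide": [[0.02,-0.004,0],[0.05,-0.0095,0],[0.08,-0.0155,0],[0.11,-0.021,0],[0.14,-0.027,0],[0.17,-0.033,0],[0.2,-0.0388,0],[0.22,-0.0427,0],[0.22,-0.0427,0]], "dr": [[0,0,0],[0,0,0],[0,0,0],[0,0,0],[0,0,0],[0,0,0],[0,0,0],[0,0,0],[0,0,0]], "gripper": [0,0,0,0,0,0,0,0,0]}}

```text
clock: 8.98
eef_pos: [470.1, 50.3, 402.3]
eef_rot: [3.141, 0.0, -0.191]
wrist_force: [-0.5, -0.4, -7.0]
finger_gap: 27.0
finger_force: 40.0
```

```bash
python3 - <<'E'
from h import *
np.set_printoptions(precision=1,suppress=True)
s=read_state();print(s["eef_pos"],s["eef_rot"],s["wrist_force"])
m=camera_model("wrist");w=camera("wrist");cv2.imwrite("pics/w4.png",w[:,:,::-1])
cv2.imwrite("pics/c4.png",w[100:400,160:480,::-1])
print(proj(m,np.array([496,45.6,265])))
for y in (140,160,180,200,210,220,230,240): print(y,gapscan(w,y))
E
```

```text
[470.1  50.3 402.3] [ 3.1  0.  -0.2] [-0.5 -0.4 -7. ]
[314.4 220.5]
140 [269 359]
160 [270 359]
180 [271 359]
200 [271 358]
210 [272 358]
220 [272 358]
230 [267 363]
240 [265 366]
```

View pics/c4.png

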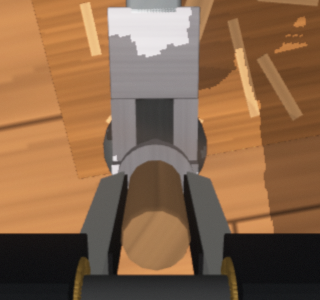

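Centred in the slot (plate and grip both at x≈315). Go fully in, then down near contact.

Request:
{"fn": "carry_out", "kwargs": {"slide": [[0.02,-0.0039,0],[0.045,-0.0088,0],[0.07,-0.0136,0],[0.095,-0.0185,0],[0.105,-0.0204,0],[0.105,-0.0204,0],[0.105,-0.0204,-0.016],[0.105,-0.0204,-0.032],[0.105,-0.0204,-0.045],[0.105,-0.0204,-0.045]], "dr": [[0,0,0],[0,0,0],[0,0,0],[0,0,0],[0,0,0],[0,0,0],[0,0,0],[0,0,0],[0,0,0],[0,0,0]], "gripper": [0,0,0,0,0,0,0,0,0,0]}}

```text
clock: 9.87
eef_pos: [495.2, 45.4, 390.5]
eef_rot: [3.141, 0.001, -0.191]
wrist_force: [0.4, -0.8, -6.7]
finger_gap: 27.8
finger_force: 40.0
```

```bash
cat >> h.py <<'E'
def xo(s): return 270*(np.sqrt(1-(np.sin(.26)-s/270)**2)-np.cos(.26))
def favg(n=5):
    F=[]
    for _ in range(n): F.append(read_state()["wrist_force"]); w=camera("wrist")
    return np.mean(F,0),np.std(F,0),w
E
python3 - <<'E'
from h import *
np.set_printoptions(precision=2,suppress=True)
f,sd,w=favg(8);s=read_state();print(s["eef_pos"],s["eef_rot"],f,sd,s["clock"])
u=np.array([.9816,-.191])
for k in range(0,121,10): print(k,round(xo(k),2),-u*xo(k)/250)
m=camera_model("wrist");print(proj(m,np.array([496,45.6,265])))
cv2.imwrite("pics/w5.png",w[100:400,160:480,::-1])
A,B=camera("scene"),camera("side")
c=A[150:250,280:380][:,:,::-1];d=B[190:290,220:350][:,:,::-1]
cv2.imwrite("pics/c5.png",np.hstack([cv2.resize(c,None,fx=3.5,fy=3.5,interpolation=2),cv2.resize(d[:,:128],None,fx=3.5,fy=3.5,interpolation=2)]))
E
```

```text
[495.5   45.42 391.53] [-3.14 -0.   -0.19] [-0.03 -0.33 -7.01] [0.58 0.45 0.31] 10.2667
0 0.0 [-0.  0.]
10 2.46 [-0.01  0.  ]
20 4.51 [-0.02  0.  ]
30 6.18 [-0.02  0.  ]
40 7.47 [-0.03  0.01]
50 8.38 [-0.03  0.01]
60 8.91 [-0.03  0.01]
70 9.07 [-0.04  0.01]
80 8.87 [-0.03  0.01]
90 8.29 [-0.03  0.01]
100 7.34 [-0.03  0.01]
110 6.01 [-0.02  0.  ]
120 4.29 [-0.02  0.  ]
[314.61 269.5 ]
```

View pics/c5.png

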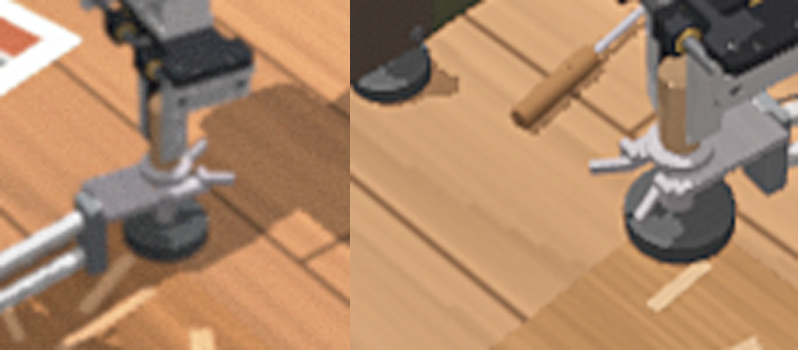

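Collar is over the seat, behind both lips, ~5 mm above the prongs; weight about 7.0 N, so ~109 mm of sink expected. Easing down along the arm's arc.

Request:
{"fn": "carry_out", "kwargs": {"slide": [[0,0,-0.0176],[-0.0041,0.0008,-0.0352],[-0.0082,0.0016,-0.0528],[-0.012,0.0023,-0.0704],[-0.0156,0.003,-0.088],[-0.0188,0.0037,-0.1056],[-0.0217,0.0042,-0.1232],[-0.0245,0.0047,-0.1408],[-0.0269,0.0052,-0.1584],[-0.029,0.0057,-0.176]], "dr": [[0,0,0],[0,0,0],[0,0,0],[0,0,0],[0,0,0],[0,0,0],[0,0,0],[0,0,0],[0,0,0],[0,0,0]], "gripper": [0,0,0,0,0,0,0,0,0,0]}}

```text
clock: 11.2
eef_pos: [488.2, 46.8, 347.1]
eef_rot: [3.142, -0.0, -0.191]
wrist_force: [0.9, -0.6, -4.9]
finger_gap: 27.4
finger_force: 40.0
```

```bash
python3 - <<'E'
from h import *
np.set_printoptions(precision=2,suppress=True)
f,sd,w=favg(8);s=read_state();print(s["eef_pos"],s["eef_rot"],f,sd,s["moment"],s["clock"])
k=265-(s["eef_pos"][2]-121.7);print(k,np.array([496,45.6])-np.array([.9816,-.191])*xo(k), "exp Fz",-7+1+k*.055)
E
```

```text
[488.19  46.82 347.56] [-3.14  0.   -0.19] [-0.44 -0.45 -4.15] [0.93 0.43 0.87] [-0.08  0.52 -0.01] 11.6
39.13913292653723 [488.76  47.01] exp Fz -3.8473476890404523
```

Request:
{"fn": "carry_out", "kwargs": {"slide": [[-0.0008,0.0003,-0.0176],[-0.002,0.0006,-0.0352],[-0.003,0.0009,-0.0528],[-0.004,0.0011,-0.0704],[-0.0045,0.0012,-0.088],[-0.0049,0.0013,-0.1056],[-0.005,0.0013,-0.1232],[-0.0048,0.0013,-0.1408],[-0.0044,0.0012,-0.1584],[-0.0036,0.001,-0.176]], "dr": [[0,0,0],[0,0,0],[0,0,0],[0,0,0],[0,0,0],[0,0,0],[0,0,0],[0,0,0],[0,0,0],[0,0,0]], "gripper": [0,0,0,0,0,0,0,0,0,0]}}

```text
clock: 12.43
eef_pos: [487.3, 47.1, 303.0]
eef_rot: [-3.142, 0.0, -0.191]
wrist_force: [-1.4, -0.6, -1.5]
finger_gap: 27.6
finger_force: 40.0
```

```bash
python3 - <<'E'
from h import *
np.set_printoptions(precision=2,suppress=True)
M=[]
for _ in range(2):
    f,sd,w=favg(6);M.append(read_state()["moment"]);print(f,sd)
s=read_state();print(s["eef_pos"],s["eef_rot"],M,s["clock"])
k=265-(s["eef_pos"][2]-121.7);print(k,np.array([496,45.6])-np.array([.9816,-.191])*xo(k), "exp Fz",-7+1+k*.055)
A,B=camera("scene"),camera("side")
c=A[170:270,270:370][:,:,::-1];d=B[210:310,220:350][:,:,::-1]
cv2.imwrite("pics/c6.png",np.hstack([cv2.resize(c,None,fx=3.5,fy=3.5,interpolation=2),cv2.resize(d[:,:128],None,fx=3.5,fy=3.5,interpolation=2)]))
E
```

```text
[-1.06  0.25 -1.94] [1.56 0.57 0.55]
[-1.63  0.07 -1.57] [0.58 0.41 0.56]
[487.32  47.09 303.49] [-3.14 -0.   -0.19] [array([-0.06,  0.56, -0.05]), array([-0.02,  0.54, -0.04])] 13.0333
83.2108574618207 [487.44  47.27] exp Fz -1.423402839599862
```

View pics/c6.png

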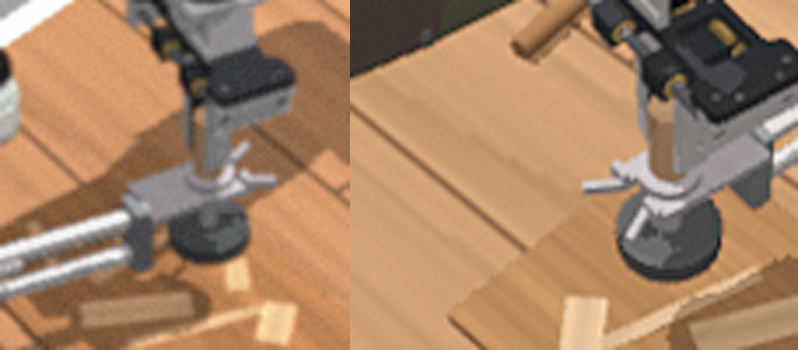

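Collar lies flat between lips and plate in both views; fork level at about (205,185)/(670,185) of the crop. Continue slowly toward balance.

Request:
{"fn": "carry_out", "kwargs": {"slide": [[0.001,-0.0002,-0.0176],[0.0023,-0.0004,-0.0352],[0.0039,-0.0008,-0.0528],[0.0057,-0.0011,-0.0704],[0.008,-0.0016,-0.088],[0.008,-0.0016,-0.088]], "dr": [[0,0,0],[0,0,0],[0,0,0],[0,0,0],[0,0,0],[0,0,0]], "gripper": [0,0,0,0,0,0]}}

```text
clock: 13.63
eef_pos: [489.5, 46.7, 280.5]
eef_rot: [-3.142, 0.0, -0.191]
wrist_force: [1.2, -0.4, -0.3]
finger_gap: 27.9
finger_force: 40.0
```

```bash
python3 - <<'E'
from h import *
np.set_printoptions(precision=2,suppress=True)
M=[]
for _ in range(3):
    f,sd,w=favg(8);M.append(read_state()["moment"]);print(f,sd)
s=read_state();print(s["eef_pos"],s["eef_rot"],M,s["clock"])
k=265-(s["eef_pos"][2]-121.7);print(k,np.array([496,45.6])-np.array([.9816,-.191])*xo(k), "exp Fz",-7+1+k*.055)
E
```

```text
[ 0.73  0.07 -0.52] [0.5  0.38 0.44]
[1.08 0.39 0.02] [0.41 0.41 0.49]
[1.4  0.36 0.26] [0.43 0.51 0.64]
[489.36  46.68 281.41] [-3.14 -0.   -0.19] [array([-0.02,  0.02, -0.02]), array([-0.04, -0.04,  0.03]), array([-0.  , -0.12, -0.  ])] 14.8333
105.29440125731168 [489.44  46.88] exp Fz -0.20880793084785765
```

Residual vertical force is about 0 N: the arm carries it. Relax the grip to 3 N first, then open.

Request:
{"fn": "carry_out", "kwargs": {"slide": [[0,0,0],[0,0,0],[0,0,0],[0,0,0],[0,0,0],[0,0,0]], "dr": [[0,0,0],[0,0,0],[0,0,0],[0,0,0],[0,0,0],[0,0,0]], "gripper": [0,0,0,0,0,0], "newtons": 3}}

```text
clock: 15.33
eef_pos: [489.3, 46.7, 281.4]
eef_rot: [-3.142, 0.0, -0.191]
wrist_force: [1.6, 0.8, 0.0]
finger_gap: 27.7
finger_force: 3.0
```

```bash
python3 - <<'E'
from h import *
np.set_printoptions(precision=2,suppress=True)
for _ in range(2):
    f,sd,w=favg(8);print(f,sd)
s=read_state();print(s["eef_pos"],s["finger_force"],s["moment"],s["clock"])
E
```

```text
[ 1.15  1.61 -0.01] [0.44 0.61 0.32]
[ 1.15  1.88 -0.43] [0.49 0.59 0.44]
[489.33  46.69 281.38] 2.9996756091713905 [ 0.32 -0.04 -0.03] 16.1333
```

Request:
{"fn": "carry_out", "kwargs": {"slide": [[0,0,0],[0,0,0],[0,0,0],[0,0,0],[0,0,0],[0,0,0],[0,0,0],[0,0,0],[0,0,0],[0,0,0]], "dr": [[0,0,0],[0,0,0],[0,0,0],[0,0,0],[0,0,0],[0,0,0],[0,0,0],[0,0,0],[0,0,0],[0,0,0]], "gripper": [34,50,100,100,100,100,100,100,100,100]}}

```text
clock: 16.97
eef_pos: [489.3, 46.7, 281.4]
eef_rot: [-3.142, 0.0, -0.191]
wrist_force: [0.2, -0.8, 0.5]
finger_gap: 88.5
finger_force: 0.0
```

Request:
{"fn": "carry_out", "kwargs": {"slide": [[0,0,0.03],[0,0,0.08],[0,0,0.14],[0,0,0.21],[0,0,0.28],[0,0,0.36],[0,0,0.44],[0,0,0.5],[0,0,0.52],[0,0,0.52]], "dr": [[0,0,0],[0,0,0],[0,0,0],[0,0,0],[0,0,0],[0,0,0],[0,0,0],[0,0,0],[0,0,0],[0,0,0]], "gripper": [100,100,100,100,100,100,100,100,100,100]}}

```text
clock: 17.8
eef_pos: [489.4, 46.7, 412.6]
eef_rot: [-3.141, -0.002, -0.191]
wrist_force: [0.2, 0.3, 0.4]
finger_gap: 93.9
finger_force: 0.0
```

```bash
python3 - <<'E'
from h import *
A,B=camera("scene"),camera("side")
for i in range(10): w=camera("wrist")
A2=camera("scene");print("change",np.abs(A2[150:320,200:380].astype(int)-A[150:320,200:380]).max(),read_state()["wrist_force"],read_state()["clock"])
c=A[170:270,270:370][:,:,::-1];d=B[210:310,220:350][:,:,::-1]
cv2.imwrite("pics/c7.png",np.hstack([cv2.resize(c,None,fx=3.5,fy=3.5,interpolation=2),cv2.resize(d[:,:128],None,fx=3.5,fy=3.5,interpolation=2)]))
E
```

```text
change 73 [-0.19340069  0.26557672 -0.23002673] 18.45
```

View pics/c7.png

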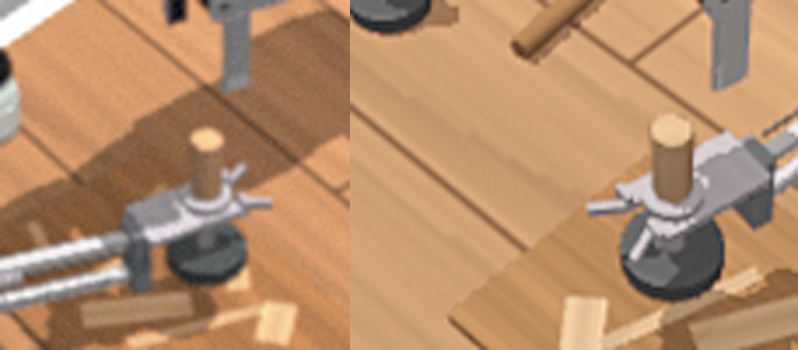

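The burnisher hangs upright in the slot with its collar flat behind both lips (crop (205,195) and (675,195)). Check that it is still, then hand in.

```bash
python3 - <<'E'
from h import *
for i in range(20): camera("wrist")
r=np.s_[195:260,310:350]
A=camera("scene");[camera("wrist") for _ in range(6)];B=camera("scene")
d=np.abs(A[r].astype(int)-B[r]).max(2);print((d>25).sum(),d.max(),read_state()["clock"])
if (d>25).sum()<10: print(sign_off())
E
```

```text
0 23 19.85
the job is handed in; nothing more can be done
None
```

The burnisher farthest to the robot's right now hangs upright and still in the balanced arm's fork, collar flat behind both lips; it was let go at about 0 N residual load, the jar, gouge and sanding block were not touched, and the job was handed in at 19.9 s.

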